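Shim the rocking stirrer

ROBOT

A 7-joint arm with a two-finger parallel gripper is mounted at the origin on a cart in front of the work surface, level with it; the furniture and walls round the work are solid. World frame = base frame: x ahead of the robot, y to its left, z up, the work surface at z = 0. Lengths are in m, angles in rad, forces in N, time in s.
With the tool pointing down it reaches from about 0.4 to 0.85 m from the base axis. Payload 10.4 kg.
Tool frame: the origin (TCP) lies at the centre of the arm's flange, where the gripper is bolted on; the fingertips stand 173 mm ahead of it and the grasp point (between the pads) lies 155 mm ahead of it (manip.nose_length is the distance from the TCP to the fingertips, in m); z points along the fingers, x is the direction in which the jaws open and shut, and the axes are right-handed (so a half turn about z gives the same grasp; the last joint's range is limited). The gripper opens to 85 mm and grips with 20 to 120 N. Pads are 22 mm wide; open, the fingers measure 114 mm over their backs; the gripper's body (76 mm by 85 mm) begins 54 mm behind the grasp point. The pads swing forward as they close: fully open they stand 13 mm farther back than shut.
Start: joints at [1.321, 0.332, -0.065, 1.46, 0.022, 1.35, -0.088], TCP at [0.141, -0.609, 0.405] pointing down, gripper open.
Joint ranges: [-2.6, 2.6], [-0.5, 2.12], [-1.47, 1.34], [0.16, 2.42], [-1.27, 4.41], [0.06, 2.06], [-2.6, 2.6]. Speed limits (rad/s): [2.22, 2.22, 2.79, 2.79, 3.14, 3.14, 3.14].

INTERFACE

Orientations are given as a unit quaternion [x, y, z, w].
In Python, from workcell import status, cams, order, manip gives the robot as it stands.
- The arm moves only by the tool servo_tool, never from a script. Its argument "motion" is a list that holds one entry, the list of rows, each a list of 6 numbers: the shift along the tool's x, y, z in units of 50 mm (1.0 is 50 mm), then the turn, a rotation vector about the tool's x, y, z in units of 5 degrees (1.0 is 5 degrees). In form: [[[x, y, z, ax, ay, az], ...]]. A call has 1 to 12 rows; each row shifts and turns the pose as measured when the row begins, along the tool's axes as they then stand; what a row does not reach is not made up. A row lasts 1/10 s, in which the tool goes at most 50 mm and 8.59 degrees, less where a joint would pass 70% of its speed; a pose out of reach is approached as far as the arm can. A call is refused whole if a number of a shift passes 1 or a number of a turn 1, either way. A call with a gripper value outside its range is refused whole. "jaw" is the closure in counts, from 0 (fully open) to 255 (shut), set as the call begins (left out, the last holds). The fingers move at their own pace and stop on an object; "force" is the grip in N (left out, the last holds). Time passes only in rows, so rows that do not move let the fingers close. It gives the time, the measured TCP pose, the force and the opening at its end, in the units of the state.
- status.get_obs(): the state, without advancing time (a new reading comes with each control period).
- cams.camera(name): name is "scene" or "top" or "wrist"; returns a dict with "color" (420x560x3 uint8, red, green, blue), "vertical_fov" (degrees; the focal length in pixels is half the picture's height over the tangent of half this angle, whatever the lens; pixels are square), "cx", "cy" (the principal point, pixels), "extrinsics" (4x4, takes a point from camera to world coordinates). Camera axes: x right, y down, z forward; pixel columns grow to the right and rows downward; lengths in m; the calibration is good to about 2 mm. The wrist camera is an equidistant fisheye: a pixel r from the principal point sees the ray r / f radians off the axis. A picture is of the moment at which its call begins. There is no depth.
- order.hand_in(): hands the job in, once; it reports no verdict.
The state is a dict: "clock": time; "joint_pos": joint angles; "joint_velocities": joint speeds; "tau": joint torques, N m; "position": TCP position; "ee_rot": TCP orientation; "ft_force": force on the tool from outside, world axes, zero at the start; "torque": the same for the moment, N m; "grip_width": opening from 0.0 (shut) to 1.0 (fully open).
Only numpy, scipy, OpenCV 4.12 (cv2) and the standard library are available. Lean on these libraries where they do the work, as an engineer would, in place of code of your own. Each camera call takes 0.05 s, during which the arm holds its last target.

TASK

The white laboratory stirrer rocks because its right front foot is too short. With the fingertips, push the orange wedge along the worktop, thin edge first, under that foot until the stirrer stands level and steady with weight on all its feet, then move clear. Do not lift the wedge; do not touch the stirrer, leave it where it stands and leave the things round it alone.

Things in the scene. Friction and masses are not known exactly. Their poses are not given: they have to be found in the camera images.
- stirrer: White stirrer, steel plate on top, two black knobs in front, about 2 kg, loose. Housing 160 (x) x 180 (y), underside 20 and plate 62 mm above the origin; knobs reach 90 mm before it. Origin: middle of the four feet (x +-66, y +-76), in the plane of the three sound ones. x runs front to back, y to its left, z up. Leans to its right front by about 4 degrees at first, so it rocks; z is vertical when level.
- foot_short: A black rubber foot under the stirrer's right front corner, round, 20 mm across with a ball-shaped end (radius 10 mm). Origin at the lowest point of the foot. It gives about 0.08 mm per newton. 8 mm too short: it stands on the worktop while the back left foot hangs clear. It belongs on the wedge, where the wedge is 8 mm high.
- foot_front_left: A black rubber foot under the stirrer's left front corner, round, 20 mm across with a ball-shaped end (radius 10 mm). Origin at the lowest point of the foot. It gives about 0.08 mm per newton. Sound, stands on the worktop.
- foot_back_left: A black rubber foot under the stirrer's left back corner, round, 20 mm across with a ball-shaped end (radius 10 mm). Origin at the lowest point of the foot. It gives about 0.08 mm per newton. Sound, but hangs about 6 mm clear at first; it comes down to the worktop when the stirrer is level.
- foot_back_right: A black rubber foot under the stirrer's right back corner, round, 20 mm across with a ball-shaped end (radius 10 mm). Origin at the lowest point of the foot. It gives about 0.08 mm per newton. Sound, stands on the worktop.
- wedge: Loose orange plastic wedge with dark ribs, 80 g, 90 (x) x 38 (y) mm. Height falls evenly from 16 mm (thick end, x=-45) to 1.5 mm (thin edge, x=+45): 8 mm high 40 mm behind the thin edge. Origin: centre of its flat underside; x points to the thin edge, z up. Lies before the short foot, thin edge roughly towards it. Takes 1 N to push when free, up to 20 N under the foot; stays where left.
- wedge_tip (a point): Middle of the wedge's thin edge, at worktop height.
- wedge_tail (a point): Middle of the upright end face (38 mm wide, 16 mm high) of the wedge's thick end, 8 mm above the worktop: where to push.
- beaker: Glass beaker, 73 mm across, 90 mm high, standing to the left of the work. Bystander. Origin: centre of its underside.
- petri: Flat round dish, 59 mm across, 16 mm high, to the right of the work. Bystander. Origin: centre of its underside.
- wash_bottle: White bottle with red cap and spout, 65 x 106 x 174 mm, to the right of the stirrer. Bystander. Origin: centre of its underside.
There are look-alikes about, which are no part of the job. Leave any blue, pink or yellow look-alike of the wedge alone.

How it is judged:
By the outcome, as a careful person would: the job done as asked, in the order asked, and still so for the second after the job is handed in, with the robot touching nothing.
It also fails if it takes over 40 s, if anything falls off the work surface, if the arm or the gripper's body presses on something with over 40 N, if the wrist force passes 120 N, or if a joint passes its speed limit or range.

## Working session

There is one attempt and no reset: what is moved stays moved. The work goes in short steps, Python scripts to look and compute and a tool call to move; the robot and the scene stay as the last step left them, time stands still between calls to the robot, and variables do not carry over. Pictures are saved under pics/ and viewed, and the job is handed in when it is done.

Besides the shell and the picture viewer there is one more tool, called by a JSON object that holds its "name" and its "arguments", one argument or row to a line. servo_tool: Moves the arm, as the interface text tells. Its arguments: {"type":"object","properties":{"motion":{"type":"array","items":{"type":"array","items":{"type":"array","items":{"type":"number"}}}},"jaw":{"type":"number"},"force":{"type":"number"}},"required":["motion"]}

```bash
ls; mkdir -p pics
python3 - <<'E'
from workcell import status,cams,manip
import cv2,numpy as np
o=status.get_obs()
print(o['clock'],o['position'],o['ee_rot'],o['ft_force'],o['grip_width'],manip.nose_length)
for n in ["scene","top","wrist"]:
    c=cams.camera(n); cv2.imwrite(f"pics/a_{n}.png",c["color"][:,:,::-1])
    print(n,c["vertical_fov"],c["cx"],c["cy"],np.round(c["extrinsics"],4).tolist())
E
```

```text
pics
0.0 [ 0.14048402 -0.60886606  0.40391062] [ 7.82566833e-01 -6.22566169e-01 -5.90799752e-04 -4.09468592e-04] [ 0.4527526   0.12361174 -0.07176527] 0.9978478542160505 0.1734
scene 52.9419134733549 276.7970770862176 216.09312458765567 [[0.765, -0.3197, 0.5591, 0.0725], [-0.6439, -0.4008, 0.6517, -0.4984], [0.0157, -0.8585, -0.5125, 0.4723], [0.0, 0.0, 0.0, 1.0]]
top 50.68619555317824 281.40569288510517 206.3774013851772 [[0.0081, -0.9825, 0.1861, 0.3805], [-0.9997, -0.0038, 0.0233, 0.0552], [-0.0222, -0.1862, -0.9823, 0.9419], [0.0, 0.0, 0.0, 1.0]]
wrist 65.70646984690485 280.29126596944445 207.5698487310649 [[0.225, -0.924, -0.3092, 0.2201], [-0.9744, -0.214, -0.0696, -0.5903], [-0.0019, 0.317, -0.9484, 0.3718], [0.0, 0.0, 0.0, 1.0]]
```

View pics/a_scene.png

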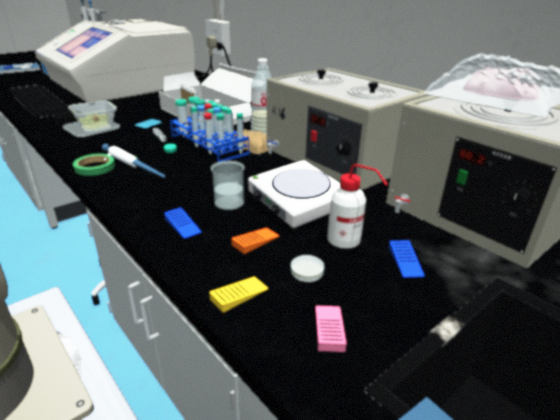

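View pics/a_top.png

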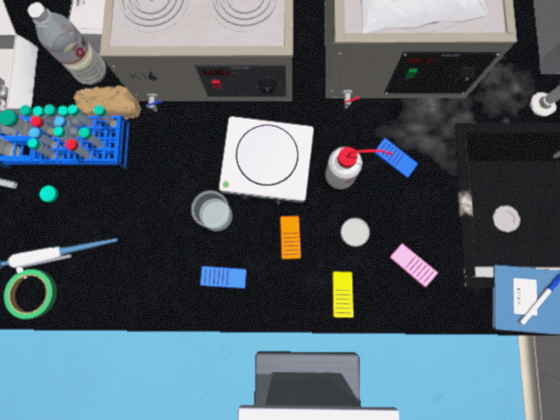

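View pics/a_wrist.png

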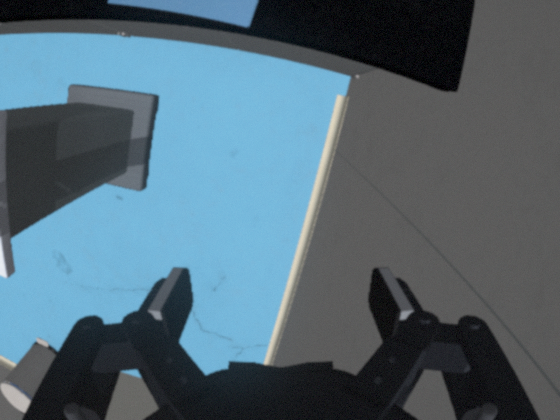

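```bash
cat > h.py <<'E'
import numpy as np,cv2
from workcell import status,cams
def f(c): return c["color"].shape[0]/2/np.tan(np.radians(c["vertical_fov"])/2)
def ray(c,px):
    px=np.atleast_2d(px).astype(float); d=np.c_[(px[:,0]-c["cx"])/f(c),(px[:,1]-c["cy"])/f(c),np.ones(len(px))]
    E=c["extrinsics"]; return E[:3,3],d@E[:3,:3].T
def plane(c,px,z):
    o,d=ray(c,px); z=np.broadcast_to(z,len(d)); t=(z-o[2])/d[:,2]; return o+d*t[:,None]
def proj(c,P):
    P=np.atleast_2d(P); E=c["extrinsics"]; q=(P-E[:3,3])@E[:3,:3]
    return q[:,:2]/q[:,2:]*f(c)+[c["cx"],c["cy"]]
def orange(c):
    h=cv2.cvtColor(c["color"],cv2.COLOR_RGB2HSV)
    m=((h[...,0]>=4)&(h[...,0]<=18)&(h[...,1]>170)&(h[...,2]>90)).astype(np.uint8)
    return cv2.morphologyEx(m,cv2.MORPH_CLOSE,np.ones((5,5)))
E
python3 - <<'E'
from h import *
for n,(x0,y0,x1,y1),k in [("top",(190,100,390,270),4),("scene",(180,140,380,290),4)]:
    c=cams.camera(n); im=c["color"][:,:,::-1]
    cv2.imwrite(f"pics/b_{n}.png",cv2.resize(im[y0:y1,x0:x1],None,fx=k,fy=k,interpolation=cv2.INTER_CUBIC))
    m=orange(c); N,l,s,ce=cv2.connectedComponentsWithStats(m)
    for i in range(1,N):
        if s[i,4]>60:
            print(n,s[i],ce[i]); cn=cv2.findContours((l==i).astype(np.uint8),0,2)[0][0]
            r=cv2.minAreaRect(cn); b=cv2.boxPoints(r); print(b.round(1).tolist(), plane(c,b,0.008).round(4).tolist())
            print(cv2.approxPolyDP(cn,3,True)[:,0].tolist())
    h=cv2.cvtColor(c["color"],cv2.COLOR_RGB2HSV); m=((h[...,1]<60)&(h[...,2]>140)).astype(np.uint8)
    N,l,s,ce=cv2.connectedComponentsWithStats(m)
    for i in range(1,N):
        if 300<s[i,4]<12000: 
            print(n,'white',s[i],ce[i].round(1)); cn=cv2.findContours((l==i).astype(np.uint8),0,2)[0][0]
            b=cv2.approxPolyDP(cn,5,True)[:,0]; print(b.tolist())
E
```

```text
top [280 215  21  45 659] [290.13050076 241.13960546]
[[278.8999938964844, 215.8000030517578], [298.79998779296875, 214.8000030517578], [301.0, 258.3999938964844], [281.1000061035156, 259.3999938964844]] [[0.537, 0.0825, 0.008], [0.5393, 0.04, 0.008], [0.4466, 0.0353, 0.008], [0.4442, 0.077, 0.008]]
[[297, 215], [280, 217], [283, 259], [300, 258]]
top white [   0    0   38  111 2526] [15.8 66.2]
[[0, 0], [0, 34], [15, 36], [12, 48], [0, 48], [0, 95], [7, 91], [0, 110], [30, 106], [37, 48], [14, 32]]
top white [ 335    0  182   42 7503] [423.9  20.6]
[[335, 0], [335, 41], [516, 40], [512, 0], [504, 0], [506, 32], [502, 0]]
top white [531  92  25  24 358] [541.8 104.7]
[[533, 95], [536, 113], [554, 111], [547, 94]]
top white [ 219  116   95   85 6377] [266.4 158.2]
[[230, 117], [219, 188], [303, 200], [312, 127]]
top white [329 147  33  32 497] [343.5 166.3]
[[338, 148], [329, 159], [331, 171], [342, 178], [356, 175], [359, 154], [344, 168], [336, 159]]
top white [200 199  30  30 722] [214.4 213.3]
[[211, 199], [200, 218], [217, 228], [229, 209], [225, 201]]
top white [493 206  27  26 
[... 1534 characters left out ...]
] [228.2 191.8]
[[221, 174], [216, 203], [235, 207], [242, 187], [232, 174]]
scene white [ 87 212 151 176 716] [166.9 300.8]
[[87, 212], [235, 378], [236, 387], [237, 375]]
scene white [291 255  33  26 682] [307.  267.3]
[[292, 260], [300, 279], [314, 280], [322, 272], [316, 257]]
scene white [127 280  33  60 550] [140.6 309.9]
[[136, 280], [127, 286], [133, 319], [152, 339], [159, 333], [149, 333], [143, 305], [152, 295], [139, 301], [138, 318], [131, 291]]
scene white [   5  287  133  133 9864] [ 63.2 364.9]
[[7, 306], [34, 373], [5, 419], [73, 419], [92, 405], [81, 419], [137, 419], [57, 287]]
scene white [434 320  25  21 308] [447.3 329.1]
[[445, 320], [434, 329], [447, 340], [458, 327]]
```

View pics/b_top.png

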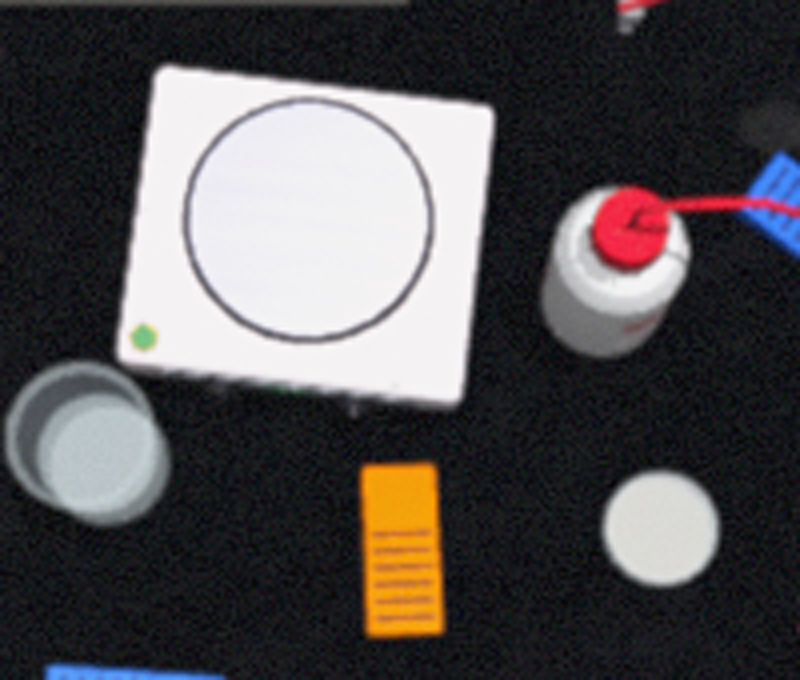

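View pics/b_scene.png

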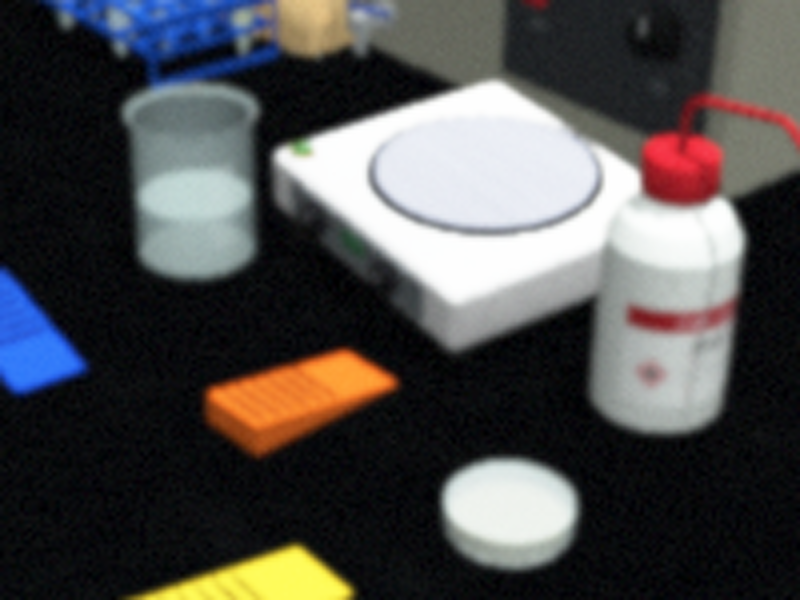

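```bash
cat >> h.py <<'E'
from scipy.optimize import least_squares
from scipy.spatial.transform import Rotation as R
def pose(v,lev):
    x,y,yaw=v; Rz=R.from_euler('z',yaw).as_matrix()
    if lev: T=np.eye(3)
    else:
        P=[np.array(p,float) for p in [(-.066,.076,0),(.066,-.076,0),(-.066,-.076,.008)]]
        n=np.cross(P[0]-P[2],P[1]-P[2]); n/=np.linalg.norm(n); n*=np.sign(n[2])
        T=R.align_vectors([[0,0,1]],[n])[0].as_matrix()
    return Rz@T, np.array([x,y,0])
def fit(c,uv,lev,body,z0=0.):
    g=lambda v:(lambda A,t: (proj(c,body@A.T+t+[0,0,z0])-uv).ravel())(*pose(v,lev))
    return least_squares(g,[.65,.08,-.1])
E
python3 - <<'E'
from h import *
c=cams.camera("top")
cr=lambda L:(np.array(L,float)+.5)/4-.5+[190,100]
w=cr([(361,465),(436,463),(444,634),(367,637)])
P=plane(c,w,[.0015,.0015,.016,.016]);print(P.round(4)); tip=P[:2].mean(0);tail=P[2:].mean(0)
print('tip',tip,'tail',tail,'yaw',np.degrees(np.arctan2(*(tip-tail)[[1,0]])),'len',np.linalg.norm(tip-tail),np.linalg.norm(P[0]-P[1]),np.linalg.norm(P[2]-P[3]))
uv=cr([(154,63),(496,105),(463,407),(116,361)])
for zt in (.058,.060):
  b=np.array([(.08,.09,zt),(.08,-.09,zt),(-.08,-.09,zt),(-.08,.09,zt)])
  r=fit(c,uv,False,b,z0=0.); A,t=pose(r.x,False)
  dz=-(A@[-.066,-.076,.008])[2]
  print(dz); r=fit(c,uv,False,b,z0=dz);A,t=pose(r.x,False)
  print(zt,r.x,r.fun.round(2)); 
  for p in [(-.066,-.076,.008),(-.066,.076,0),(.066,.076,0),(.066,-.076,0)]: print((A@p+t+[0,0,dz]).round(4))
print('petri',plane(c,[[354.7,231.7]],.016)); print('beaker base',plane(c,cr([(107,462)]),.0),'rim',plane(c,cr([(82,437)]),.09))
print('bottle base',plane(c,cr([(605,300)]),.05))
s=cams.camera("scene")
cs=lambda L:(np.array(L,float)+.5)/4-.5+[180,140]
P=plane(s,cs([(347,348),(400,382),(260,432),(206,395)]),[.0015,.0015,.016,.016]);print('scene wedge',P.round(4))
E
```

```text
[[0.5378 0.0806 0.0015]
 [0.5391 0.0403 0.0015]
 [0.4466 0.0363 0.016 ]
 [0.4448 0.0763 0.016 ]]
tip [0.53843154 0.06048689 0.0015    ] tail [0.44566867 0.05633384 0.016     ] yaw 2.5634512640715195 len 0.09398110730082115 0.040316134421149966 0.04003536628959019
2.0870074069107492e-19
0.058 [ 0.65434623  0.11051959 -0.11040676] [ 0.41  0.04  0.16 -0.01 -0.1  -0.49 -0.45  0.46]
[0.5801 0.0421 0.    ]
[ 0.5971  0.1933 -0.    ]
[0.7281 0.1786 0.008 ]
[0.7116 0.0277 0.    ]
2.0870074069107492e-19
0.06 [ 0.65388167  0.11049152 -0.11039906] [ 0.33 -0.06  0.26 -0.09 -0.02 -0.4  -0.56  0.53]
[0.5796 0.042  0.    ]
[ 0.5967  0.1933 -0.    ]
[0.7276 0.1786 0.008 ]
[0.7111 0.0277 0.    ]
petri [[ 0.50244757 -0.07688199  0.016     ]]
beaker base [[0.53909299 0.21799804 0.        ]] rim [[0.53630792 0.21517959 0.09      ]]
bottle base [[ 0.61677172 -0.04620636  0.05      ]]
scene wedge [[0.5414 0.081  0.0015]
 [0.5421 0.0391 0.0015]
 [0.449  0.0313 0.016 ]
 [0.4471 0.0726 0.016 ]]
```

{"name": "servo_tool", "arguments": {
  "motion": [
    [[-0.37, -0.72, 0, 0, 0, 0.26], [-0.37, -0.72, 0, 0, 0, 0.26], [-0.37, -0.72, 0, 0, 0, 0.26], [-0.37, -0.72, 0, 0, 0, 0.26], [-0.37, -0.72, 0, 0, 0, 0.26], [-0.37, -0.72, 0, 0, 0, 0.26], [-0.37, -0.72, 0, 0, 0, 0.26], [-0.37, -0.72, 0, 0, 0, 0.26], [-0.37, -0.72, 0, 0, 0, 0.26], [-0.37, -0.72, 0, 0, 0, 0.26]]
  ],
  "jaw": 0
}}

```text
clock: 1.35
position: [0.4807, -0.3791, 0.404]
ee_rot: [-0.699, 0.715, -0.0, -0.002]
ft_force: [1.2, -0.3, 0.4]
grip_width: 0.997
```

```bash
cat > d.py <<'E'
import sys; from h import *
# target TCP x y z, pitch deg (lean), yaw deg -> tool-frame shift in units, turn in units
def go(x,y,z,pitch=0,yaw=0):
    o=status.get_obs(); A=R.from_quat(o['ee_rot']).as_matrix()
    B=np.array([[0,-1,0],[-1,0,0],[0,0,-1.]]).T; 
    B=np.c_[[0,-1,0],[-1,0,0],[0,0,-1]].astype(float)
    B=R.from_euler('z',yaw,degrees=True).as_matrix()@R.from_euler('y',-pitch,degrees=True).as_matrix()@B
    print('t',o['clock'],'pos',o['position'].round(4),'F',o['ft_force'].round(2),'grip',round(o['grip_width'],3))
    print('tool z',A[:,2].round(3),'x',A[:,0].round(3),'tip',(o['position']+A[:,2]*.1734).round(4))
    sh=A.T@(np.array([x,y,z])-o['position'])/.05; tu=np.degrees(R.from_matrix(A.T@B).as_rotvec())/5
    print('shift',sh.round(2),'turn',tu.round(2))
if __name__=='__main__': go(*map(float,sys.argv[1:]))
E
python3 d.py .49 .075 .26
```

```text
t 1.35 pos [ 0.4807 -0.3791  0.404 ] F [ 1.22 -0.35  0.42] grip 0.997
tool z [-0.002 -0.003 -1.   ] x [-0.023 -1.     0.003] tip [ 0.4803 -0.3796  0.2306]
shift [-9.09  0.02  2.85] turn [ 0.02 -0.04 -0.26]
```

{"name": "servo_tool", "arguments": {
  "motion": [
    [[-0.9, 0, 0, 0, 0, -0.03], [-0.9, 0, 0, 0, 0, -0.03], [-0.9, 0, 0, 0, 0, -0.03], [-0.9, 0, 0, 0, 0, -0.03], [-0.9, 0, 0, 0, 0, -0.03], [-0.9, 0, 0, 0, 0, -0.03], [-0.9, 0, 0, 0, 0, -0.03], [-0.9, 0, 0, 0, 0, -0.03], [-0.9, 0, 0, 0, 0, 0], [-0.6, 0, 0, 0, 0, 0]]
  ]
}}

```text
clock: 2.35
position: [0.4869, 0.0739, 0.4018]
ee_rot: [0.707, -0.707, 0.001, 0.001]
ft_force: [0.9, -0.0, -0.0]
grip_width: 0.998
```

```bash
python3 d.py .485 .058 .2
```

```text
t 2.35 pos [0.4869 0.0739 0.4018] F [ 0.92 -0.02 -0.02] grip 0.998
tool z [ 0.    -0.002 -1.   ] x [ 0.001 -1.     0.002] tip [0.487  0.0736 0.2284]
shift [0.31 0.04 4.04] turn [-0.   -0.02  0.01]
```

{"name": "servo_tool", "arguments": {
  "motion": [
    [[0.3, 0, 0.8, 0, 0, 0], [0, 0, 0.8, 0, 0, 0], [0, 0, 0.8, 0, 0, 0], [0, 0, 0.8, 0, 0, 0], [0, 0, 0.6, 0, 0, 0], [0, 0, 0.1, 0, 0, 0]]
  ]
}}

```text
clock: 2.95
position: [0.4879, 0.0655, 0.2039]
ee_rot: [0.711, -0.703, 0.003, -0.003]
ft_force: [-0.9, 1.1, 0.1]
grip_width: 1.0
```

```bash
python3 d.py .485 .058 .18
python3 - <<'E'
from h import *
for n in ("scene","wrist"):
    c=cams.camera(n); cv2.imwrite(f"pics/c_{n}.png",c["color"][:,:,::-1])
E
```

```text
t 2.95 pos [0.4879 0.0655 0.2039] F [-0.92  1.11  0.12] grip 1.0
tool z [ 0.009 -0.    -1.   ] x [ 0.012 -1.     0.   ] tip [0.4895 0.0655 0.0305]
shift [0.15 0.06 0.48] turn [-0.11 -0.    0.13]
```

View pics/c_scene.png

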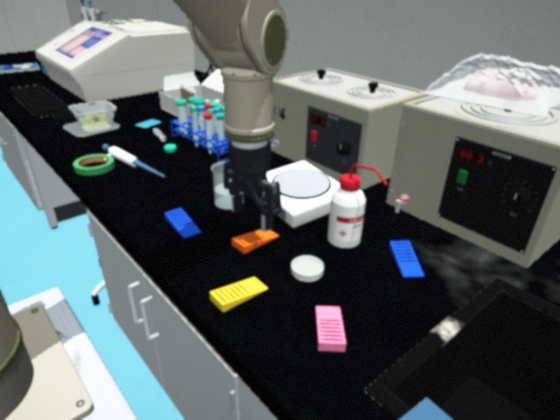

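View pics/c_wrist.png

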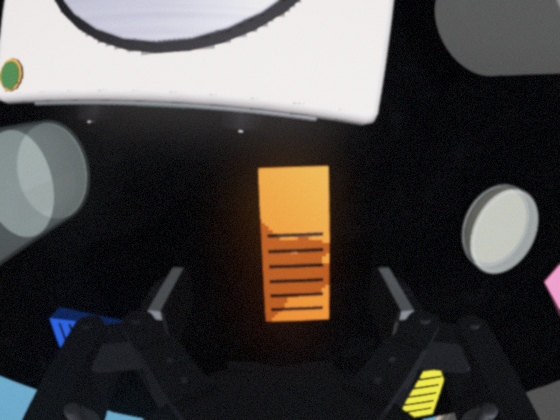

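{"name": "servo_tool", "arguments": {
  "motion": [
    [[0.13, 0.06, 0.3, -0.1, 0, 0.12], [0, 0, 0.25, 0, 0, 0], [0, 0, 0.1, 0, 0, 0]]
  ]
}}

```text
clock: 3.35
position: [0.4886, 0.0588, 0.1766]
ee_rot: [-0.707, 0.707, -0.004, 0.004]
ft_force: [0.9, 0.2, -0.5]
grip_width: 0.998
```

```bash
python3 d.py .485 .058 .165
python3 - <<'E'
from h import *
for n in ("scene","wrist"):
    c=cams.camera(n); im=c["color"][:,:,::-1]
    if n=="scene": im=cv2.resize(im[150:290,180:350],None,fx=4,fy=4)
    cv2.imwrite(f"pics/d_{n}.png",im)
E
```

```text
t 3.35 pos [0.4886 0.0588 0.1766] F [ 0.91  0.2  -0.48] grip 0.998
tool z [ 0.011 -0.    -1.   ] x [-0.001 -1.     0.   ] tip [0.4906 0.0587 0.0032]
shift [0.01 0.07 0.23] turn [-0.13 -0.   -0.01]
```

View pics/d_scene.png

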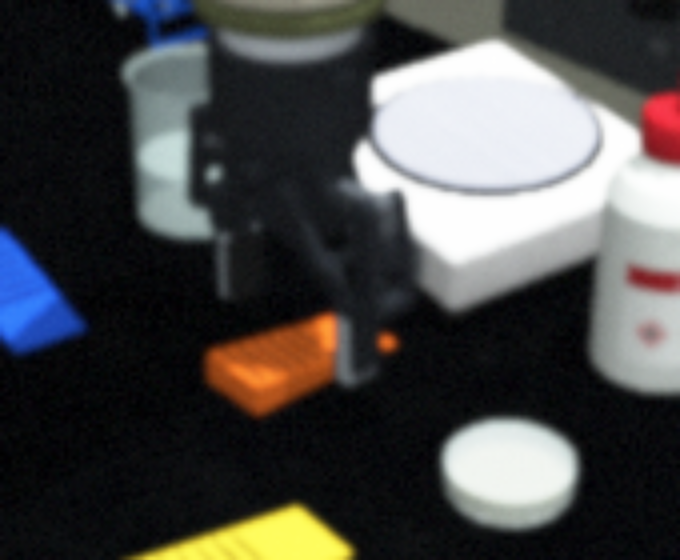

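View pics/d_wrist.png

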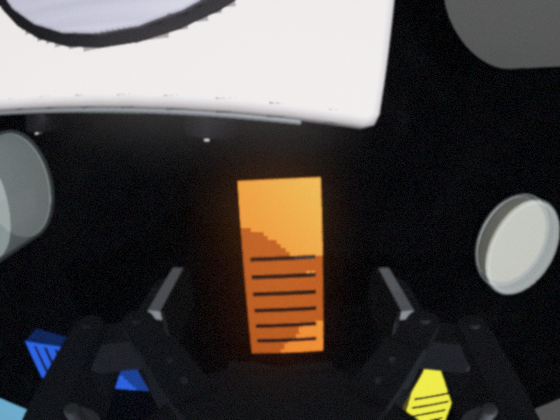

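{"name": "servo_tool", "arguments": {
  "motion": [
    [[0, 0.13, 0.17, -0.13, 0, 0], [0, 0.03, 0.08, 0, 0, 0], [0, 0, 0, 0, 0, 0]]
  ]
}}

```text
clock: 3.75
position: [0.4802, 0.0591, 0.1639]
ee_rot: [-0.707, 0.707, 0.0, -0.0]
ft_force: [-0.2, -0.4, -0.3]
grip_width: 0.997
```

```bash
python3 d.py .482 .0185 .165
python3 - <<'E'
from h import *
c=cams.camera("scene"); im=c["color"][:,:,::-1]
o=status.get_obs()['position']
print(proj(c,[[o[0]+.011,o[1]-.0425,o[2]-.16],[o[0]-.011,o[1]-.0425,o[2]-.16],[o[0]-.011,o[1]-.0425,o[2]-.173]]))
im=cv2.resize(im[150:290,180:350],None,fx=4,fy=4)
cv2.imwrite(f"pics/e_scene.png",im)
E
```

```text
t 3.75 pos [0.4802 0.0591 0.1639] F [-0.22 -0.41 -0.32] grip 0.997
tool z [-0.001 -0.    -1.   ] x [-0. -1.  0.] tip [ 0.4801  0.0591 -0.0095]
shift [ 0.81 -0.04 -0.02] turn [ 0.01 -0.   -0.  ]
[[267.06843245 248.2050658 ]
 [258.01862194 252.42010597]
 [258.0670492  257.97243513]]
```

View pics/e_scene.png

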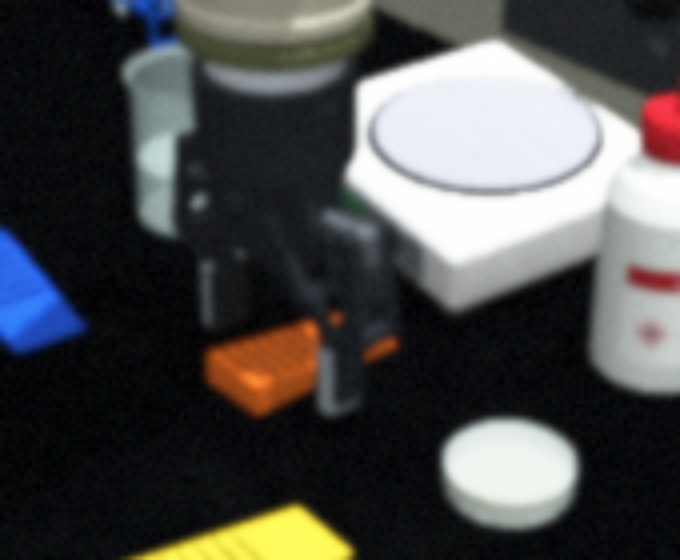

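{"name": "servo_tool", "arguments": {
  "motion": [
    [[0.2, 0, 0, 0, 0, 0], [0.2, 0, 0, 0, 0, 0], [0.1, 0, 0, 0, 0, 0], [0.1, 0, 0, 0, 0, 0], [0.1, 0, 0, 0, 0, 0], [0.1, 0, 0, 0, 0, 0], [0, 0, 0, 0, 0, 0]]
  ]
}}

```text
clock: 4.5
position: [0.4808, 0.0147, 0.1648]
ee_rot: [-0.707, 0.708, -0.0, 0.0]
ft_force: [-0.5, -0.3, -0.1]
grip_width: 0.998
```

```bash
cat > look.py <<'E'
import sys; from h import *
for n in ("scene","wrist","top"):
    c=cams.camera(n); im=c["color"][:,:,::-1]
    if n=="scene": im=cv2.resize(im[150:290,180:350],None,fx=4,fy=4,interpolation=cv2.INTER_CUBIC)
    if n=="top": im=cv2.resize(im[100:270,190:390],None,fx=4,fy=4,interpolation=cv2.INTER_CUBIC)
    cv2.imwrite(f"pics/{sys.argv[1]}_{n}.png",im)
E
python3 d.py .482 .0185 .165;python3 look.py f
```

```text
t 4.5 pos [0.4808 0.0147 0.1648] F [-0.5  -0.26 -0.14] grip 0.998
tool z [ 0.001 -0.001 -1.   ] x [-0.001 -1.     0.001] tip [ 0.4809  0.0146 -0.0086]
shift [-0.08 -0.02 -0.  ] turn [-0.01 -0.01 -0.02]
```

View pics/f_wrist.png

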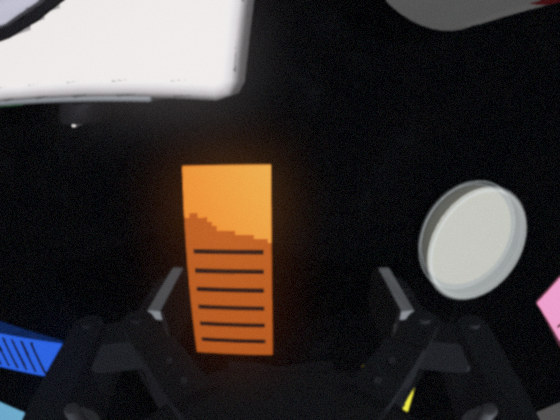

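```bash
cat >> h.py <<'E'
def fray(c,px):
    px=np.atleast_2d(px).astype(float); d=(px-[c["cx"],c["cy"]])/f(c); r=np.linalg.norm(d,axis=1); 
    v=np.c_[d*(np.sin(r)/r)[:,None],np.cos(r)]; E=c["extrinsics"]; return E[:3,3],v@E[:3,:3].T
def fplane(c,px,z):
    o,d=fray(c,px); return o+d*((np.broadcast_to(z,len(d))-o[2])/d[:,2])[:,None]
def quad(m,far_first=True):
    cn=max(cv2.findContours(m,0,2)[0],key=cv2.contourArea); return cv2.approxPolyDP(cn,6,True)[:,0],cn
E
cat > wq.py <<'E'
from h import *
import sys
c=cams.camera("wrist"); q,cn=quad(orange(c)); print(q.tolist())
q=np.array(q,float)
if len(q)==4:
    q=q[np.argsort(q[:,1])]; P=fplane(c,q,[.0015,.0015,.016,.016]); print(P.round(4))
    tip,tail=P[:2].mean(0),P[2:].mean(0); print('tip',tip.round(4),'tail',tail.round(4),'yaw',np.degrees(np.arctan2(*(tip-tail)[[1,0]])).round(2),np.linalg.norm((tip-tail)[:2]).round(4))
E
python3 wq.py
```

```text
[[184, 165], [197, 350], [273, 354], [273, 165]]
[[0.5377 0.0566 0.0015]
 [0.5371 0.0189 0.0015]
 [0.4494 0.057  0.016 ]
 [0.4488 0.0195 0.016 ]]
tip [0.5374 0.0377 0.0015] tail [0.4491 0.0383 0.016 ] yaw -0.34 0.0883
```

View pics/f_top.png

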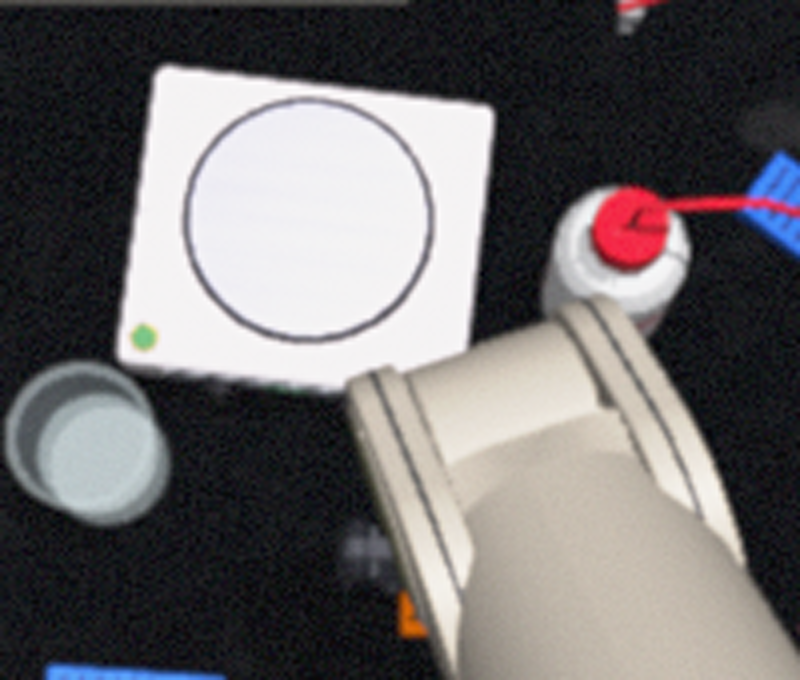

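{"name": "servo_tool", "arguments": {
  "motion": [
    [[-0.15, 0, 0, 0, 0, 0], [0, 0, -0.4, 0, 0, 0], [0, 0, -0.5, 0, 0, 0], [0, 0.3, -0.3, 0, 0, 0], [-0.1, 0.5, 0, 0.8, 0, 0], [-0.1, 0.5, 0, 0.8, 0, 0], [-0.1, 0.5, 0, 0.8, 0, 0]]
  ],
  "jaw": 255,
  "force": 60
}}

```text
clock: 5.4
position: [0.3914, 0.0439, 0.2223]
ee_rot: [0.704, -0.702, 0.076, -0.079]
ft_force: [-0.0, 1.1, 0.6]
grip_width: -0.004
```

```bash
python3 d.py .379 .039 .2056 12
```

```text
t 5.4 pos [0.3914 0.0439 0.2223] F [-0.    1.06  0.59] grip -0.004
tool z [ 0.217  0.004 -0.976] x [ 0.004 -1.    -0.004] tip [0.4291 0.0447 0.0531]
shift [0.1  0.32 0.27] turn [-0.11  0.05  0.03]
```

{"name": "servo_tool", "arguments": {
  "motion": [
    [[0.1, 0.35, 0, -0.1, 0, 0], [0, 0.1, 0.2, 0, 0, 0], [0, 0, 0, 0, 0, 0]]
  ]
}}

```text
clock: 5.7
position: [0.3671, 0.0408, 0.2069]
ee_rot: [0.706, -0.7, 0.075, -0.075]
ft_force: [-0.0, 0.1, -0.2]
grip_width: -0.002
```

```bash
python3 d.py .379 .039 .1756 12; python3 wq.py; python3 look.py g
```

```text
t 5.7 pos [0.3671 0.0408 0.2069] F [-0.03  0.13 -0.18] grip -0.002
tool z [ 0.211  0.002 -0.977] x [ 0.008 -1.    -0.   ] tip [0.4037 0.0412 0.0374]
shift [ 0.04 -0.1   0.66] turn [-0.04  0.02  0.09]
[[260, 38], [255, 183], [324, 186], [322, 40]]
[[0.537  0.0551 0.0015]
 [0.5364 0.017  0.0015]
 [0.4473 0.0556 0.016 ]
 [0.4461 0.018  0.016 ]]
tip [0.5367 0.036  0.0015] tail [0.4467 0.0368 0.016 ] yaw -0.49 0.09
```

View pics/g_wrist.png

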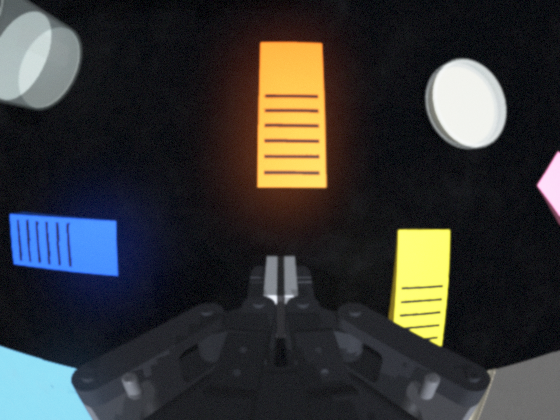

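View pics/g_scene.png

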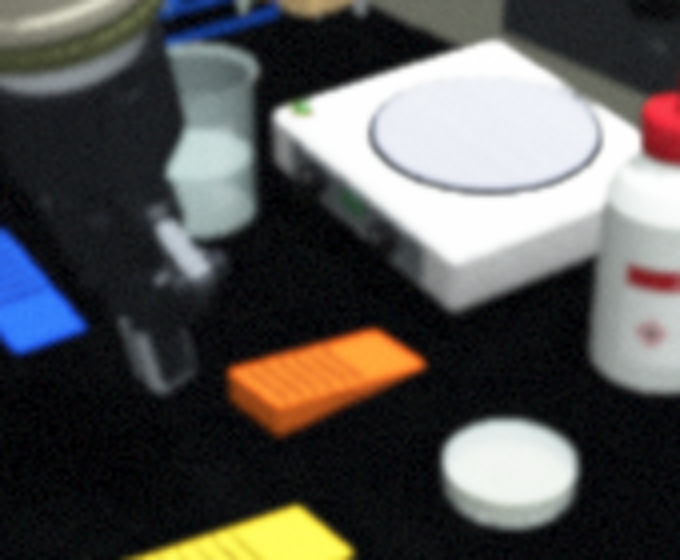

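View pics/g_top.png

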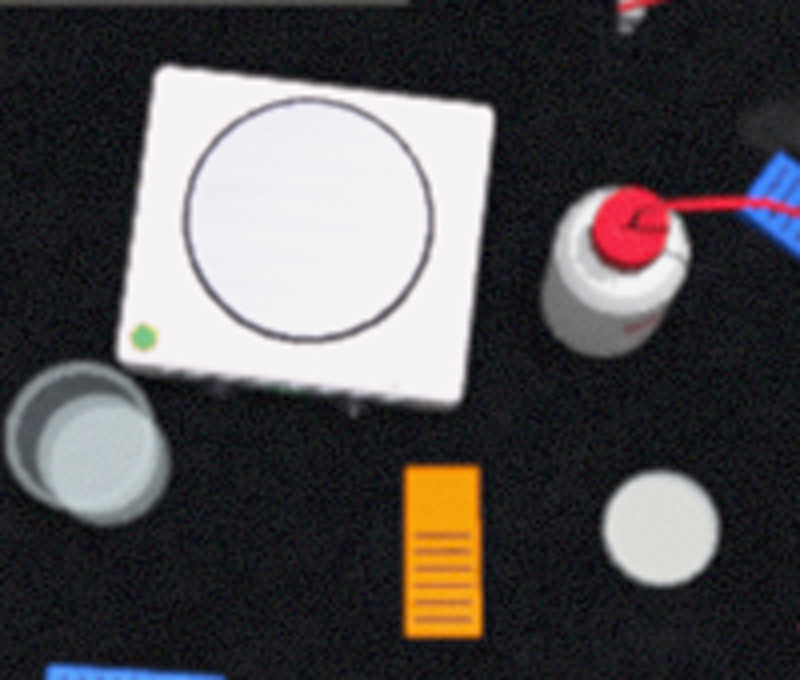

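{"name": "servo_tool", "arguments": {
  "motion": [
    [[0.08, 0, 0.3, 0, 0, 0.08], [0, 0, 0.25, 0, 0, 0], [0, 0, 0.05, 0, 0, 0]]
  ]
}}

```text
clock: 6.2
position: [0.3777, 0.0373, 0.1797]
ee_rot: [-0.703, 0.703, -0.076, 0.078]
ft_force: [-0.6, -0.3, 0.3]
grip_width: 0.002
```

```bash
python3 d.py .379 .037 .1756 12
```

```text
t 6.2 pos [0.3777 0.0373 0.1797] F [-0.63 -0.25  0.26] grip 0.002
tool z [ 0.217  0.004 -0.976] x [ 0.    -1.    -0.004] tip [0.4153 0.038  0.0105]
shift [ 0.01 -0.01  0.09] turn [-0.1   0.04 -0.01]
```

{"name": "servo_tool", "arguments": {
  "motion": [
    [[0, 0, 0.08, -0.1, 0, 0], [0, -0.1, 0.02, 0, 0, 0], [0, -0.1, 0.02, 0, 0, 0], [0, -0.1, 0.02, 0, 0, 0], [0, -0.1, 0.02, 0, 0, 0], [-0.01, -0.1, 0.02, 0, 0, 0], [-0.01, -0.1, 0.02, 0, 0, 0], [-0.01, -0.1, 0.02, 0, 0, 0], [-0.01, -0.1, 0.02, 0, 0, 0], [-0.01, -0.1, 0.02, 0, 0, 0]]
  ]
}}

```text
clock: 7.2
position: [0.4294, 0.0402, 0.1778]
ee_rot: [-0.703, 0.703, -0.073, 0.076]
ft_force: [-0.2, -0.1, -0.6]
grip_width: 0.002
```

```bash
python3 d.py .48 .039 .1756 12; python3 wq.py; python3 look.py i
```

```text
t 7.2 pos [0.4294 0.0402 0.1778] F [-0.18 -0.1  -0.56] grip 0.002
tool z [ 0.209  0.004 -0.978] x [ 0.    -1.    -0.004] tip [0.4656 0.0409 0.0082]
shift [ 0.02 -0.98  0.25] turn [-0.01  0.04 -0.01]
[[328, 76], [253, 75], [246, 256], [264, 257], [268, 246], [253, 237], [282, 225], [260, 217], [295, 210], [274, 198], [326, 198], [328, 215]]
```

View pics/i_wrist.png

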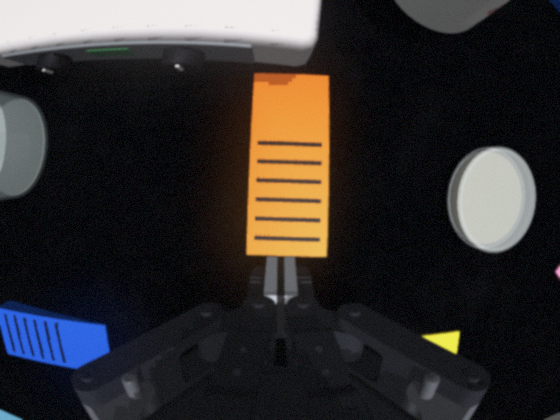

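View pics/i_scene.png

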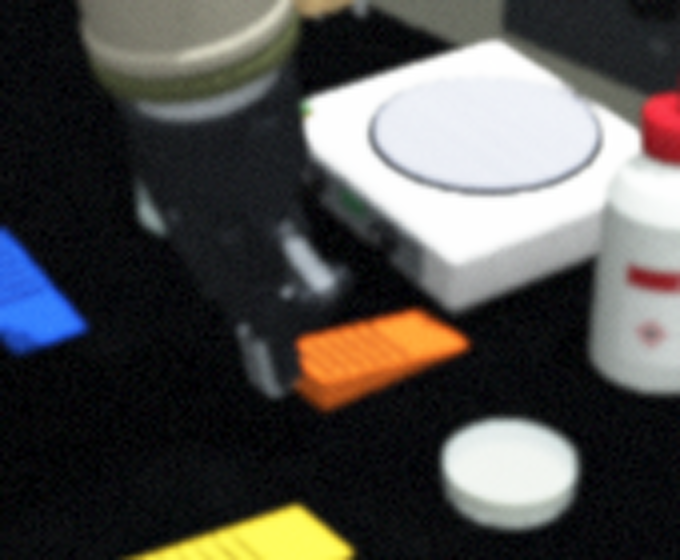

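```bash
cat >> h.py <<'E'
def wed(q):
    c=cams.camera("wrist"); P=fplane(c,q,[.0015,.0015,.016,.016]); tip,tail=P[:2].mean(0),P[2:].mean(0)
    o=status.get_obs(); A=R.from_quat(o['ee_rot']).as_matrix(); t=o['position']+A[:,2]*.1734
    print(P.round(4).tolist()); print('wedge tip',tip.round(4),'tail',tail.round(4),'yaw',np.degrees(np.arctan2(*(tip-tail)[[1,0]])).round(2),'len',np.linalg.norm((tip-tail)[:2]).round(4),'tail-toolTip',(tail-t).round(4))
E
python3 -c "
from h import *
wed([(253,74.5),(329,75.5),(246.5,256),(328,257)])"
```

```text
[[0.5649, 0.0551, 0.0015], [0.5647, 0.0165, 0.0015], [0.4757, 0.0571, 0.016], [0.4752, 0.0187, 0.016]]
wedge tip [0.5648 0.0358 0.0015] tail [0.4755 0.0379 0.016 ] yaw -1.34 len 0.0893 tail-toolTip [ 0.0105 -0.0029  0.0078]
```

{"name": "servo_tool", "arguments": {
  "motion": [
    [[-0.03, -0.08, 0.05, 0, 0, 0], [-0.03, -0.08, 0.03, 0, 0, 0], [-0.03, -0.08, 0.02, 0, 0, 0]]
  ]
}}

```text
clock: 7.75
position: [0.4412, 0.0445, 0.1748]
ee_rot: [-0.703, 0.704, -0.072, 0.074]
ft_force: [-13.8, -0.7, 8.9]
grip_width: -0.001
```

```bash
python3 d.py .48 .039 .1756 12; python3 look.py j; python3 -c "
from h import *
c=cams.camera('wrist'); E=c['extrinsics']
A,t=pose([.654,.1105,-.1104],False)
P=np.array([(-.08,-.09,.06),(-.08,-.09,.02),(-.08,.0,.06),(.0,-.09,.06),(-.066,-.076,.008)])@A.T+t; print(P.round(3).tolist())
q=(P-E[:3,3])@E[:3,:3]; r=np.hypot(q[:,0],q[:,1]); th=np.arctan2(r,q[:,2]); print((q[:,:2]/r[:,None]*th[:,None]*f(c)+[c['cx'],c['cy']]).round(1).tolist())"
```

```text
t 7.75 pos [0.4412 0.0445 0.1748] F [-13.76  -0.74   8.91] grip -0.001
tool z [ 0.206  0.002 -0.979] x [-0.001 -1.    -0.002] tip [0.4769 0.0449 0.0052]
shift [ 0.11 -0.76  0.14] turn [ 0.02  0.03 -0.01]
[[0.561, 0.027, 0.05], [0.564, 0.029, 0.01], [0.571, 0.117, 0.055], [0.64, 0.018, 0.055], [0.58, 0.042, -0.0]]
[[332.0, 75.2], [315.1, 93.7], [90.9, 61.8], [345.3, -93.5], [287.0, 67.6]]
```

View pics/j_wrist.png

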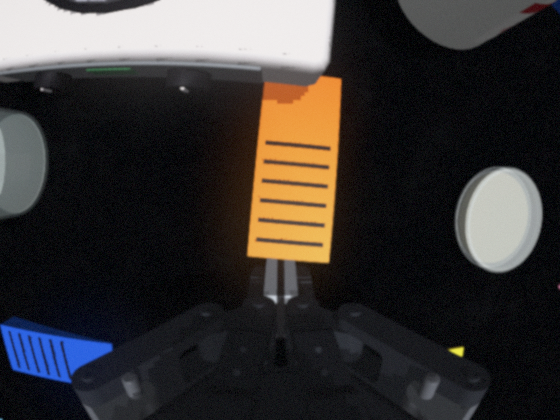

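```bash
python3 -c "
from h import *
wed([(264,77),(342,78),(247.5,255.5),(329.5,263)])"
```

```text
[[0.5744, 0.0535, 0.0015], [0.5745, 0.0145, 0.0015], [0.4887, 0.0604, 0.016], [0.485, 0.0226, 0.016]]
wedge tip [0.5744 0.034  0.0015] tail [0.4869 0.0415 0.016 ] yaw -4.89 len 0.0879 tail-toolTip [ 0.0098 -0.0036  0.0108]
```

View pics/j_scene.png

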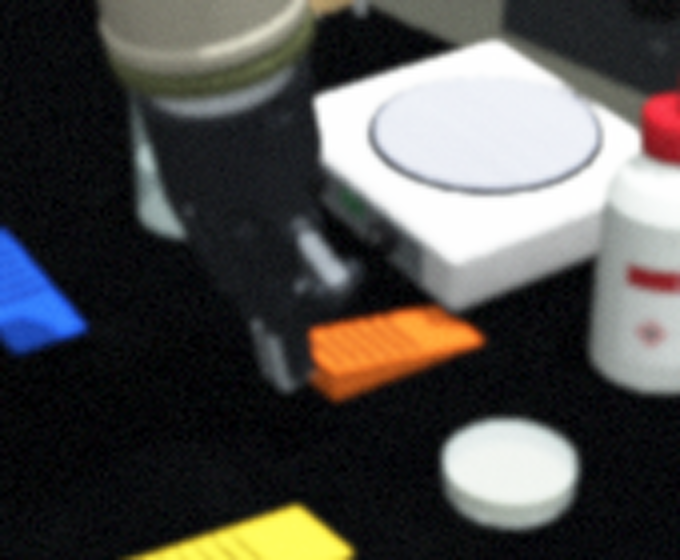

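{"name": "servo_tool", "arguments": {
  "motion": [
    [[0, 0.12, -0.02, 0, 0, 0], [0, 0, 0, 0, 0, 1.0]]
  ]
}}

```text
clock: 8.2
position: [0.4351, 0.0448, 0.1747]
ee_rot: [-0.672, 0.734, -0.069, 0.078]
ft_force: [0.2, -0.6, 0.5]
grip_width: -0.003
```

```bash
python3 d.py .435 .045 .1761 12 -5
```

```text
t 8.2 pos [0.4351 0.0448 0.1747] F [ 0.22 -0.56  0.54] grip -0.003
tool z [ 0.208  0.004 -0.978] x [-0.086 -0.996 -0.022] tip [0.4712 0.0454 0.0051]
shift [-0.   -0.   -0.03] turn [ 0.01  0.25 -0.04]
```

{"name": "servo_tool", "arguments": {
  "motion": [
    [[0.05, 0, -0.02, 0, 0, 0], [-0.01, -0.12, 0.02, 0, 0, 0], [-0.01, -0.12, 0.02, 0, 0, 0], [-0.01, -0.12, 0.02, 0, 0, 0]]
  ]
}}

```text
clock: 8.6
position: [0.4517, 0.0419, 0.176]
ee_rot: [-0.673, 0.732, -0.069, 0.076]
ft_force: [-12.1, 0.3, 10.9]
grip_width: 0.0
```

```bash
python3 d.py .48 .045 .1761 12 -5; python3 look.py k
```

```text
t 8.6 pos [0.4517 0.0419 0.176 ] F [-12.13   0.27  10.92] grip 0.0
tool z [ 0.204  0.002 -0.979] x [-0.081 -0.997 -0.019] tip [0.487  0.0422 0.0063]
shift [-0.11 -0.55  0.11] turn [0.06 0.22 0.02]
```

View pics/k_wrist.png

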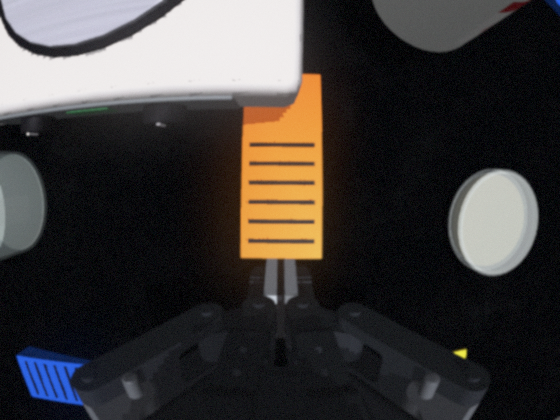

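{"name": "servo_tool", "arguments": {
  "motion": [
    [[-0.01, -0.12, 0.02, 0, 0, 0], [-0.01, -0.12, 0.02, 0, 0, 0], [-0.01, -0.12, 0.02, 0, 0, 0]]
  ]
}}

```text
clock: 9.05
position: [0.4684, 0.042, 0.1757]
ee_rot: [-0.675, 0.731, -0.067, 0.073]
ft_force: [-11.5, -0.5, 9.3]
grip_width: -0.006
```

```bash
python3 d.py .48 .045 .1761 12 -5; python3 look.py l
```

```text
t 9.05 pos [0.4684 0.042  0.1757] F [-11.45  -0.48   9.29] grip -0.006
tool z [ 0.197  0.    -0.98 ] x [-0.078 -0.997 -0.016] tip [0.5027 0.0421 0.0057]
shift [-0.08 -0.22  0.04] turn [0.13 0.2  0.06]
```

View pics/l_wrist.png

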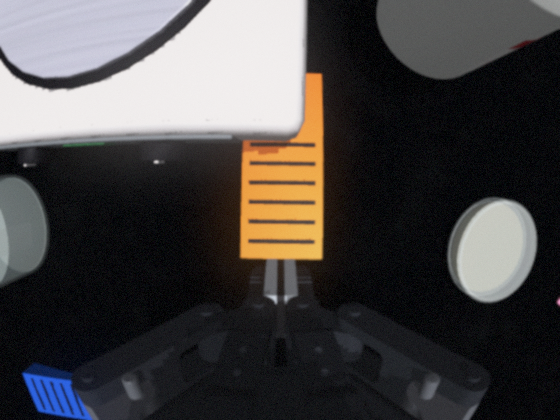

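View pics/l_scene.png

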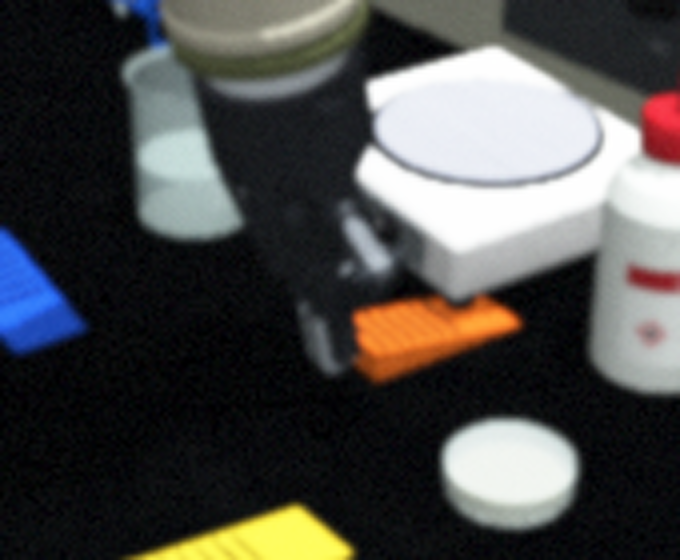

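{"name": "servo_tool", "arguments": {
  "motion": [
    [[-0.01, -0.12, 0.02, 0, 0, 0], [-0.01, -0.12, 0.02, 0, 0, 0]]
  ]
}}

```text
clock: 9.4
position: [0.4798, 0.042, 0.1756]
ee_rot: [-0.675, 0.731, -0.067, 0.072]
ft_force: [-12.8, 0.3, 9.9]
grip_width: -0.002
```

```bash
python3 d.py .49 .045 .1761 12 -5; python3 look.py m
```

```text
t 9.4 pos [0.4798 0.042  0.1756] F [-12.81   0.26   9.95] grip -0.002
tool z [ 0.195 -0.    -0.981] x [-0.077 -0.997 -0.015] tip [0.5136 0.0419 0.0055]
shift [-0.08 -0.2   0.03] turn [0.16 0.19 0.07]
```

View pics/m_wrist.png

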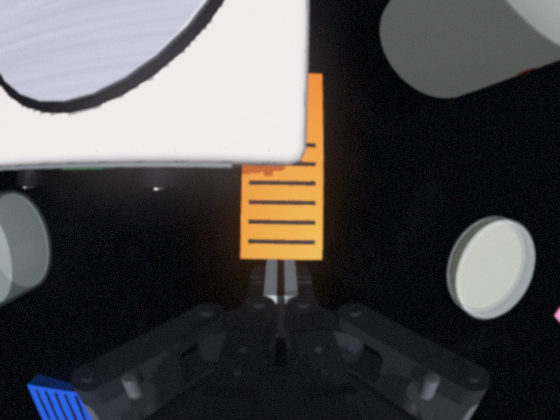

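View pics/m_scene.png

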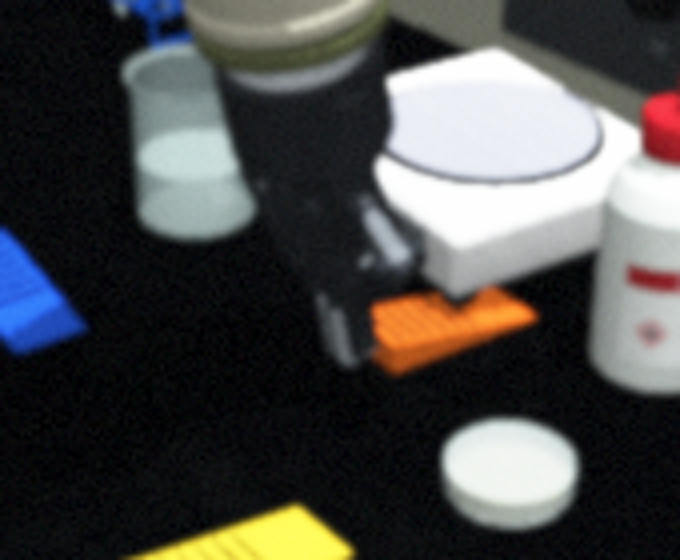

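View pics/m_top.png

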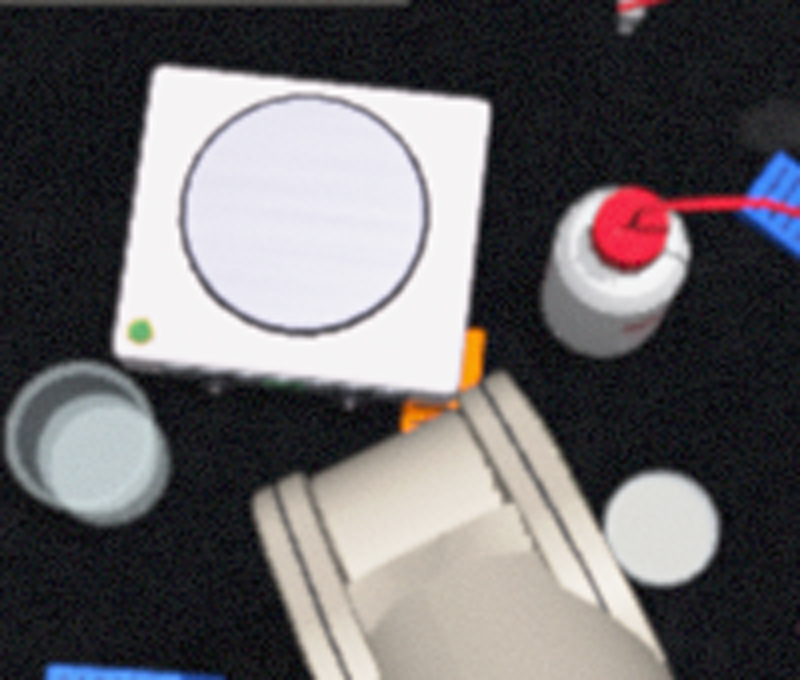

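```bash
python3 -c "
from h import *
c=cams.camera('top')
cr=lambda L:(np.array(L,float)+.5)/4-.5+[190,100]
uv=cr([(152,63),(492,99),(460,399),(113,358)])
b=np.array([(.08,.09,.06),(.08,-.09,.06),(-.08,-.09,.06),(-.08,.09,.06)])
for lev in (True,False):
  r=fit(c,uv,lev,b); A,t=pose(r.x,lev); print(lev,r.x,r.fun.round(2),A@[-.066,-.076,.008]+t)
print(plane(c,cr([(485,330)]),.0015))
wed([(245,75),(323,74),(241.5,258.5),(323,259.5)])
"
```

```text
True [ 0.65258633  0.10974221 -0.10789125] [ 0.34  0.42  0.22  0.08  0.12 -0.58 -0.67  0.1 ] [0.57878625 0.04129114 0.008     ]
False [ 0.65616876  0.11211453 -0.10199976] [-0.26 -0.79  0.21 -0.01  0.32  0.17 -0.27  0.57] [ 5.82511065e-01  4.30454031e-02 -2.08700741e-19]
[[0.61261985 0.01373336 0.0015    ]]
[[0.6142, 0.0522, 0.0015], [0.6116, 0.0136, 0.0015], [0.5261, 0.0593, 0.016], [0.5228, 0.0217, 0.016]]
wedge tip [0.6129 0.0329 0.0015] tail [0.5244 0.0405 0.016 ] yaw -4.89 len 0.0888 tail-toolTip [ 0.0099 -0.0015  0.0102]
```

{"name": "servo_tool", "arguments": {
  "motion": [
    [[-0.01, -0.11, 0.02, 0, 0, 0]]
  ]
}}

```text
clock: 9.75
position: [0.4846, 0.042, 0.1753]
ee_rot: [-0.675, 0.731, -0.066, 0.071]
ft_force: [-18.7, 0.6, 13.4]
grip_width: -0.001
```

```bash
python3 d.py .49 .045 .1761 12 -5; python3 look.py n
```

```text
t 9.75 pos [0.4846 0.042  0.1753] F [-18.7    0.62  13.39] grip -0.001
tool z [ 0.193 -0.001 -0.981] x [-0.077 -0.997 -0.015] tip [0.5181 0.0419 0.0052]
shift [-0.07 -0.1   0.01] turn [0.18 0.19 0.08]
```

View pics/n_wrist.png

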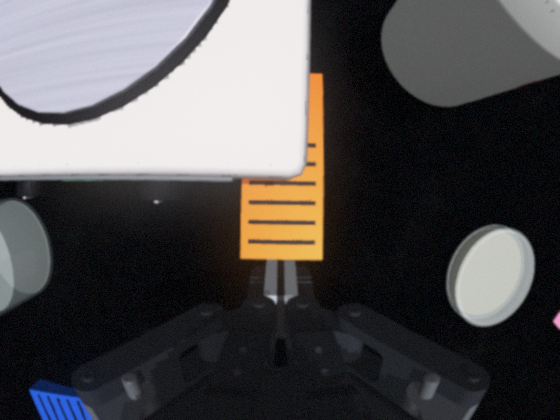

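View pics/n_top.png

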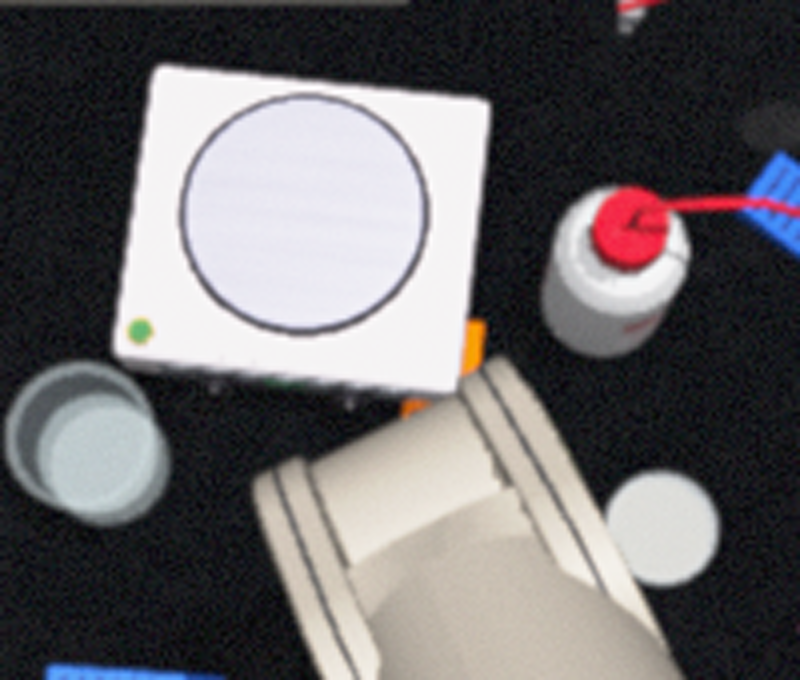

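{"name": "servo_tool", "arguments": {
  "motion": [
    [[0, -0.06, 0.01, 0, 0, 0]]
  ]
}}

```text
clock: 10.0
position: [0.4873, 0.0419, 0.1751]
ee_rot: [-0.676, 0.731, -0.066, 0.071]
ft_force: [-19.2, 1.3, 14.6]
grip_width: 0.001
```

```bash
python3 d.py .49 .045 .1761 12 -5; python3 -c "
from h import *
wed([(245,75),(323,74),(241.5,258.5),(323,260)])"
```

```text
t 10.0 pos [0.4873 0.0419 0.1751] F [-19.2    1.29  14.57] grip 0.001
tool z [ 0.192 -0.001 -0.981] x [-0.077 -0.997 -0.015] tip [0.5205 0.0418 0.0049]
shift [-0.07 -0.05 -0.01] turn [0.2  0.19 0.08]
[[0.6197, 0.0519, 0.0015], [0.6172, 0.0136, 0.0015], [0.5323, 0.0589, 0.016], [0.5289, 0.0216, 0.016]]
wedge tip [0.6185 0.0328 0.0015] tail [0.5306 0.0403 0.016 ] yaw -4.87 len 0.0882 tail-toolTip [ 0.01   -0.0015  0.0111]
```

{"name": "servo_tool", "arguments": {
  "motion": [
    [[0.01, 0.2, -0.04, 0, 0, 0], [0.02, 0.4, -0.08, 0, 0, 0], [0.02, 0.6, -0.12, 0, 0, 0], [0, 0.6, -0.3, 0, 0, 0], [0, 0.6, -0.6, 0, 0, 0], [0, 0.3, -0.7, 0, 0, 0], [0, 0, -0.7, 0, 0, 0], [0, 0, 0, 0, 0, 0]]
  ]
}}

```text
clock: 10.85
position: [0.3257, 0.0503, 0.2768]
ee_rot: [-0.676, 0.73, -0.069, 0.076]
ft_force: [0.4, -0.4, -0.7]
grip_width: -0.002
```

```bash
python3 d.py .4 .045 .25 12 -5; python3 look.py p
```

```text
t 10.85 pos [0.3257 0.0503 0.2768] F [ 0.4  -0.38 -0.72] grip -0.002
tool z [ 0.205  0.001 -0.979] x [-0.075 -0.997 -0.017] tip [0.3612 0.0505 0.1071]
shift [ 0.   -1.35  0.83] turn [0.05 0.22 0.09]
```

View pics/p_wrist.png

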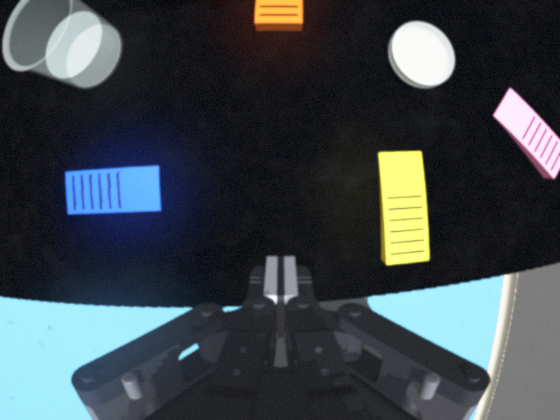

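View pics/p_top.png

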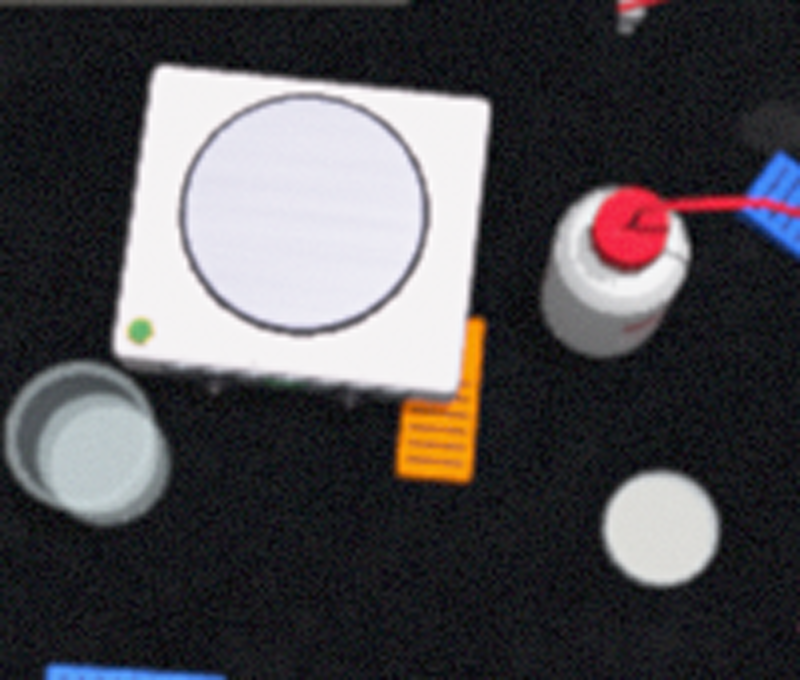

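View pics/p_scene.png

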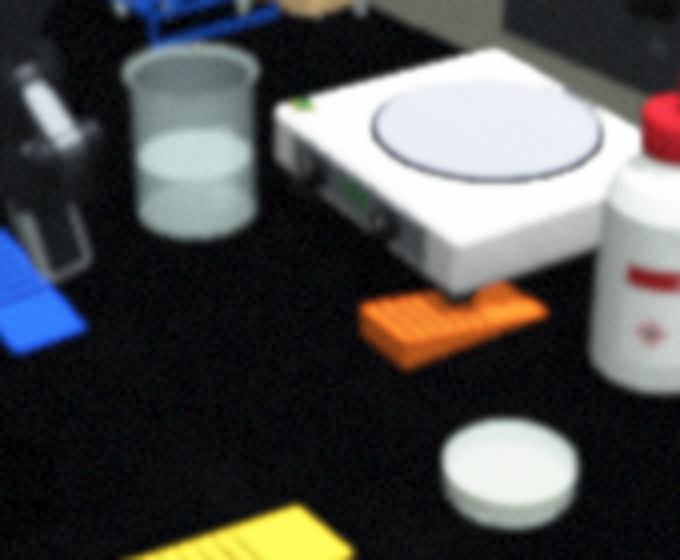

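```bash
cat > fin.py <<'E'
from h import *
t=cams.camera('top'); s=cams.camera('scene')
cr=lambda L:(np.array(L,float)+.5)/4-.5+[190,100]
cs=lambda L:(np.array(L,float)+.5)/4-.5+[180,150]
P=plane(t,cr([(397,477),(471,483)]),0.); print('tail top-view',P.round(4).tolist(),P.mean(0)); print('tip right corner',plane(t,cr([(485,319)]),.0015))
Q=plane(s,cs([(359,340),(407,370),(549,312)]),[0,0,0]); print('scene: tail corners, tip right',Q.round(4).tolist())
uv=cr([(152,63),(492,98),(460,397),(112,357)])
b=np.array([(.08,.09,.06),(.08,-.09,.06),(-.08,-.09,.06),(-.08,.09,.06)])
r=fit(t,uv,True,b);A,o=pose(r.x,True);print('level fit',r.x,r.fun.round(2),A@[-.066,-.076,.008]+o)
def tri(a,bb):
    o1,d1=ray(t,cr([a]));o2,d2=ray(s,cs([bb]));d1,d2=d1[0],d2[0]
    k=np.linalg.lstsq(np.c_[d1,-d2],o2-o1,rcond=None)[0]; p,q=o1+k[0]*d1,o2+k[1]*d2; return ((p+q)/2).round(4),np.linalg.norm(p-q).round(4)
# plate ellipse: centre in both views
for a,bb in [((305,214),(487,117)),((460,397),(457,248)),((112,357),(273,108)),((152,63),(494,46))]: print(tri(a,bb))
# plate dark rim contour in top view -> ellipse; compare plate points' heights
print('predicted scene crop px of top corners, level / +-:',)
for z in (-.001,0,.001):
    p=proj(s,b@A.T+o+[0,0,z]); print(z,((p-[180,150]+.5)*4-.5).round(1).tolist())
E
python3 fin.py
```

```text
tail top-view [[0.5316, 0.0613, 0.0], [0.5285, 0.0215, 0.0]] [0.53005542 0.04139633 0.        ]
tip right corner [[0.61878839 0.01370702 0.0015    ]]
scene: tail corners, tip right [[0.5285, 0.0553, 0.0], [0.53, 0.0195, 0.0], [0.623, 0.0137, 0.0]]
level fit [ 0.65313046  0.10988214 -0.10706579] [ 0.25  0.21  0.13  0.05  0.09 -0.38 -0.45  0.13] [0.57938692 0.04137017 0.008     ]
(array([0.6595, 0.1077, 0.066 ]), np.float64(0.0039))
(array([0.5661, 0.0279, 0.0527]), np.float64(0.0034))
(array([0.586 , 0.2066, 0.0562]), np.float64(0.0038))
(array([0.7448, 0.1912, 0.0573]), np.float64(0.0021))
predicted scene crop px of top corners, level / +-:
-0.001 [[489.8, 44.9], [690.7, 158.6], [449.4, 238.0], [264.3, 104.5]]
0 [[489.9, 43.4], [690.9, 157.0], [449.5, 236.2], [264.3, 102.9]]
0.001 [[490.0, 41.9], [691.1, 155.3], [449.6, 234.5], [264.2, 101.3]]
```

Run:
```python
from h import *
s=cams.camera('scene'); t=cams.camera('top')
A0,t0=pose([.654,.1105,-.1104],False); A1,t1=pose([.6531,.1099,-.1071],True)
bd=np.array([(.08,.09,.06),(-.08,-.09,.02),(-.08,.09,.06),(-.08,-.09,.06)])
for c,n in((s,'scene'),(t,'top')):
    old=cv2.imread(f'pics/a_{n}.png',0).astype(np.float32); new=cv2.cvtColor(c['color'],cv2.COLOR_RGB2GRAY).astype(np.float32)
    for nm,p in zip(['BLtop','FRbot','FLtop','FRtop'],bd):
        u0=proj(c,A0@p+t0)[0]; u1=proj(c,A1@p+t1)[0]
        x,y=np.round(u0).astype(int); h=9
        a=old[y-h:y+h+1,x-h:x+h+1]; w=new[y-h-10:y+h+11,x-h-10:x+h+11]
        r=cv2.matchTemplate(w,a,cv2.TM_CCOEFF_NORMED); _,mv,_,(mx,my)=cv2.minMaxLoc(r)
        sub=lambda l,m,rr:(l-rr)/(2*(l-2*m+rr))
        dx=mx-10+(sub(r[my,mx-1],r[my,mx],r[my,mx+1]) if 0<mx<20 else 0); dy=my-10+(sub(r[my-1,mx],r[my,mx],r[my+1,mx]) if 0<my<20 else 0)
        print(n,nm,'obs shift',round(dx,2),round(dy,2),'pred to level',(u1-u0).round(2),'q',round(float(mv),3))
```

```text
scene BLtop obs shift 0.35 1.82 pred to level [0.01 2.91] q 0.99
scene FRbot obs shift -10 10 pred to level [ 0.36 -4.04] q 0.857
scene FLtop obs shift 0.28 -0.84 pred to level [ 0.47 -0.72] q 0.99
scene FRtop obs shift 0.88 -3.93 pred to level [ 0.75 -5.08] q 0.996
top BLtop obs shift -0.67 -0.15 pred to level [-0.58  0.34] q 0.992
top FRbot obs shift -3.73 -4.1 pred to level [ 0.22 -1.05] q 0.764
top FLtop obs shift -0.93 -0.9 pred to level [-0.9  -1.33] q 0.971
top FRtop obs shift -0.87 -3.49 pred to level [-0.65 -2.4 ] q 0.752
```

Run:
```python
from h import *
s=cams.camera('scene'); t=cams.camera('top')
A0,t0=pose([.654,.1105,-.1104],False)
rows=[];names=[];obs=[]
def track(c,n,nm,p,hx,hy,off=(0,0)):
    old=cv2.imread(f'pics/a_{n}.png',0).astype(np.float32); new=cv2.cvtColor(c['color'],cv2.COLOR_RGB2GRAY).astype(np.float32)
    X=A0@p+t0; u0=proj(c,X)[0]; x,y=np.round(u0+off).astype(int); k=8
    a=cv2.GaussianBlur(old,(0,0),.8)[y-hy:y+hy+1,x-hx:x+hx+1]; w=cv2.GaussianBlur(new,(0,0),.8)[y-hy-k:y+hy+k+1,x-hx-k:x+hx+k+1]
    W=np.eye(2,3,dtype=np.float32); W[:,2]=k
    cc,W=cv2.findTransformECC(a,w,W,cv2.MOTION_TRANSLATION,(3,200,1e-6),None,5)
    obs.append((c,X,u0,W[:,2]-k)); names.append((n,nm)); print(n,nm,(W[:,2]-k).round(2),round(cc,3))
top=.06
for nm,p in dict(BL=(.08,.09,top),FL=(-.08,.09,top),LED=(-.068,.076,top)).items(): track(s,'scene',nm,np.array(p),7,7)
track(s,'scene','FR',np.array((-.08,-.09,top)),8,7,(0,0))
track(s,'scene','plate',np.array((0,0,.062)),33,20)
for nm,p in dict(BL=(.08,.09,top),BR=(.08,-.09,top),FL=(-.08,.09,top)).items(): track(t,'top',nm,np.array(p),7,7)
track(t,'top','plate',np.array((0,0,.062)),36,34)
ctr=t0
def res(v):
    Rm=R.from_rotvec(v[3:]).as_matrix(); return np.concatenate([proj(c,Rm@(X-ctr)+ctr+v[:3]*.1)[0]-proj(c,X)[0]-d for c,X,u,d in obs])
r=least_squares(res,np.zeros(6)); v=r.x
w=v[3:]; cov=np.linalg.inv(r.jac.T@r.jac)*(r.fun@r.fun)/(len(r.fun)-6)
print('rot deg',np.degrees(w).round(2),'+-',np.degrees(np.sqrt(np.diag(cov))[3:]).round(2),'trans mm',(v[:3]*100).round(2),'rms px',r.fun.std())
ax=A0[:,0]*-.066+A0[:,1]*.076; ax/=np.linalg.norm(ax); d0=R.from_matrix(A0)
print('model lean change deg',np.degrees(np.dot(w,ax)), 'model lean0',np.degrees(np.arccos(A0[2,2])))
Rm=R.from_rotvec(w).as_matrix()
for n,p in dict(FR=(-.066,-.076,.008),FL=(-.066,.076,0),BL=(.066,.076,0),BR=(.066,-.076,0)).items():
    X=A0@p+t0; print(n,'foot displacement mm',((Rm@(X-ctr)+ctr+v[:3]*.1-X)*1000).round(1))
```

```text
scene BL [0.4  1.94] 0.996
scene FL [ 0.36 -0.88] 0.998
scene LED [ 0.57 -0.78] 0.996
scene FR [ 1.   -4.13] 0.997
scene plate [ 1.76 -0.21] 0.941
top BL [-0.69 -0.19] 1.0
top BR [-1.02 -1.71] 1.0
top FL [-0.89 -0.97] 0.99
top plate [-1.14 -1.6 ] 0.935
rot deg [-1.76  3.06  0.34] +- [0.39 0.42 0.22] trans mm [ 0.28 -0.06 -0.28] rms px 0.3424791854079497
model lean change deg 3.516373530703391 model lean0 4.589258648243105
FR foot displacement mm [ 0.8 -0.4  5.8]
FL foot displacement mm [-0.2 -0.4  0.3]
BL foot displacement mm [ 0.1  0.5 -6.3]
BR foot displacement mm [ 0.8  0.3 -0.8]
```

```bash
python3 -c "
from workcell import order,status
print(status.get_obs()['clock']); print(order.hand_in())"
```

```text
11.3
the job is handed in; nothing more can be done
None
```

The orange wedge is under the stirrer's short right front foot, and I handed the job in at 11.3 s. The stirrer looks level in the pictures.

**What I did:** I nudged the wedge sideways with one open finger to line it up with the foot. I then shut the fingers, pushed it by its thick end, thin edge first, and backed clear. In a first push the wedge also turned by about 5°, so I backed off, turned the gripper to match and carried on.

**Last checks:**
- **Wedge position:** the foot sits about 39–40 mm behind the thin edge, where the wedge is about 8 mm high. It is about 5 mm to the left of the wedge's centre line.
- **Level:** comparing pictures from before and after, the stirrer tilted back by 3.5 ± 0.4°, against the "about 4°" it leaned at first. The back left foot came down about 6.3 mm, which is enough to reach the worktop.
- **Push force:** it rose from 12 N to 19 N over the last few millimetres, as I would expect once the fourth foot takes weight.
- **Surroundings:** the gripper never came against the stirrer in any picture, and the stirrer moved less than 1 mm. The beaker, dish, bottle and look-alike wedges look unmoved.

**Where checks were weak or disagreed:**
- The same before-and-after comparison puts the front right foot's rise at 5.8 mm, less than the 7–8 mm expected. That picture fit is only good to roughly 1 mm, so I relied on the wedge's position instead.
- Heights of the stirrer's top corners measured from two cameras were too noisy to confirm level on their own.
- No camera could see the back left foot, so its contact with the worktop is inferred.
- I did not test steadiness by pressing on the stirrer.

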